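# Slide the shouldered vase onto the free banding wheel, up to its stops

## Task

Draw the soft, freshly made shouldered vase out of the row on the ware board and slide it across onto the empty banding wheel until its foot sits snug against the clay stops there, which centre it, then leave it standing. The clay is still soft: push it gently and low down, at the foot under the swell, and never lift, tip or squeeze it. Leave the other pots where they stand.

Things in the scene. Friction and masses are not known exactly. Their poses are not given: they have to be found in the camera images.
- vase: The soft leather-hard terracotta vase, the tallest pot: 181 mm, round about its z axis (up), loose, 0.4 to 0.75 kg. Origin: centre of its underside, which rests on the board, z = 62 mm. Its foot is upright, 76 mm across from 0 to 28 mm up. A contact force above 15 N spoils the clay; any gripping squeeze does that. Sliding it takes 2 to 5 N (friction 0.5 to 0.7).
- vase_shoulder (a point): On the vase's axis 100 mm above its underside, where it is widest, 102 mm. The wall flares from the foot (28 mm up) to here, closes to a 45 mm neck 147 to 166 mm up and a 62 mm lip. Pushed below 45 mm the vase slides; pushed at the shoulder or above it tips over. An upright hand meets the shoulder first; leaning back 20 to 40 degrees it reaches the foot.
- left_wheel_centre (a point): Centre of the top face, z = 62 mm, of the banding wheel at the left (+y) end of the ware board: an aluminium disc 200 mm across with ring grooves 20, 40, 60 and 80 mm from its centre, locked so that it does not turn. Level with the board across a gap of 4 to 10 mm. One of the two wheels is empty, the jug stands on the other.
- left_stops: Two clay wads stuck on the left wheel as stops, each 22 mm across, 17 mm high, axes about 49 mm from the wheel's centre, 50 degrees either side of this frame's +y direction; the side facing the board is open. Pressed on by hand, they stand up to 3 mm nearer or farther along that direction: only touch tells. Origin: the wheel's centre, between them, z = 62 mm.
- right_wheel_centre (a point): Centre of the top face, z = 62 mm, of the banding wheel at the right (-y) end of the ware board: an aluminium disc 200 mm across with ring grooves 20, 40, 60 and 80 mm from its centre, locked so that it does not turn. Level with the board across a gap of 4 to 10 mm. One of the two wheels is empty, the jug stands on the other.
- right_stops: Two clay wads stuck on the right wheel as stops, each 22 mm across, 17 mm high, axes about 49 mm from the wheel's centre, 50 degrees either side of this frame's -y direction; the side facing the board is open. Pressed on by hand, they stand up to 3 mm nearer or farther along that direction: only touch tells. Origin: the wheel's centre, between them, z = 62 mm.
- ware_board: Fixed plywood board, 280 mm (its x, away from the robot) by 360 mm (its y, towards the wheels), top at z = 62 mm. Origin: under its centre, z = 0. Vase, beaker and bowl stand in a row 48 to 90 mm beyond its middle line; the half nearer the robot is clear and leads straight to both wheels, centred 55 to 67 mm on the robot's side of that line.
- beaker: Straight terracotta beaker, 72 mm across, 95 mm tall, standing on the board in the row beside the vase, about 155 mm to one side of it. Origin: centre of its underside. To be left alone.
- bowl: Small terracotta bowl, 92 mm across the rim, 55 mm tall, in the row on the vase's other side, about 155 mm from it. Origin: centre of its underside. To be left alone.
- jug: Terracotta jug with a side handle, 94 mm across (handle out to 78 mm from its axis), 119 mm tall, standing on the wheel that is not empty. Origin: centre of its underside. To be left alone.
Mind the look-alikes: they are no part of the job. What is shaped like the vase but blue is not meant.

How it is judged:
On the way:
1. the vase is brought up snug against the stops of the empty wheel: pressed lightly on them (over 1.5 N), its foot within 6 mm of the wheel's centre (((contact force between vase and left_stops above 1.5 N and horizontal distance between vase and left_wheel_centre below 0.006 m) or (contact force between vase and right_stops above 1.5 N and horizontal distance between vase and right_wheel_centre below 0.006 m))), for 0.1 s.
At the end, for the whole second after the job is handed in: The vase stands upright and still on the head of the wheel that was empty, its foot within 6 mm of the wheel's centre, untouched; the jug is still on the other wheel (((horizontal distance between vase and left_wheel_centre below 0.006 m and horizontal distance between jug and right_wheel_centre below 0.02 m) or (horizontal distance between vase and right_wheel_centre below 0.006 m and horizontal distance between jug and left_wheel_centre below 0.02 m)) and height (world z) of vase between 0.058 and 0.066 m and angle between vase's own z axis and vertical below 0.04 rad and linear speed of vase below 0.01 m/s and angular speed of vase below 0.1 rad/s).
It fails at once if the vase is lifted more than 8 mm (height (world z) of vase above 0.07 m).
It fails at once if the vase is tipped more than 9 degrees (angle between vase's own z axis and vertical above 0.157 rad).
It fails at once if the vase is squeezed or pushed with more than 15 N (contact force between any of the fingers, the arm and vase above 15 N).
It fails at once if another pot is moved more than 15 mm or tipped (distance of any of beaker, bowl, jug from where it was at the start of the episode above 0.015 m or angle between any of beaker, bowl, jug's own z axis and vertical above 0.2 rad).
It also fails if it takes over 69 s, if anything falls off the work surface, if the arm or the gripper's body presses on something with over 40 N, if the wrist force passes 120 N, or if a joint passes its speed limit or range.

## Robot

A 7-joint arm with a two-finger parallel gripper is mounted at the origin on the work surface. World frame = base frame: x ahead of the robot, y to its left, z up, the work surface at z = 0. Lengths are in m, angles in rad, forces in N, time in s.
With the tool pointing down it reaches from about 0.425 to 0.875 m from the base axis. Payload 8.4 kg.
Tool frame: the origin (TCP) lies midway between the tips of the shut fingers; the grasp point (between the pads) lies 19 mm behind it; z points along the fingers, y is the line along which they close (so a half turn about z gives the same grasp; the last joint's range is limited). The gripper opens to 85 mm and grips with 20 to 120 N. Pads are 22 mm wide; open, the fingers measure 114 mm over their backs; the gripper's body (76 mm by 85 mm) begins 54 mm behind the grasp point. The pads swing forward as they close: fully open they stand 13 mm farther back than shut.
Start: joints at [-1.228, 0.333, 0.04, 1.465, -0.013, 1.343, -0.059], TCP at [0.278, 0.588, 0.231] pointing down, gripper open.
Joint ranges: [-2.58, 2.58], [-0.38, 2.09], [-1.3, 1.39], [0.25, 2.4], [-1.5, 4.64], [0.08, 2.09], [-2.65, 2.65]. Speed limits (rad/s): [2.22, 2.22, 2.79, 2.79, 3.14, 3.14, 3.14].

## Interface

Orientations are given as a unit quaternion [w, x, y, z].
In Python, from bench import get_obs, grab_frame, calibration, finish_job, search_frame gives the robot as it stands.
- The arm moves only by the tool drive_tool, never from a script. Its argument "steps" is one flat list of numbers, 5 for each row, row after row: the closure, from -1 (fully open) to 1 (shut), then the shift along the tool's x, y, z in cm, then the turn about the tool's z in degrees. In form: [grip, dx, dy, dz, turn, grip, dx, dy, dz, turn, ...]. A call has 1 to 8 rows; each row shifts and turns the commanded pose from where the row before left it, along the tool's axes as they then stand; what a row does not reach is not made up. A row lasts 1/10 s, in which the tool goes at most 50 mm and 8.59 degrees, less where a joint would pass 70% of its speed; a pose out of reach is approached as far as the arm can. A call is refused whole if a number of a shift passes 5 or a number of a turn 8.59, either way. A call with a gripper value outside its range is refused whole. The fingers move at their own pace and stop on an object; "newtons" is the grip in N (left out, the last holds). Time passes only in rows, so rows that do not move let the fingers close. It gives the time, the measured TCP pose, the force, the opening and the grip force at its end, in the units of the state.
- get_obs(): the state, without advancing time (a new reading comes with each control period).
- grab_frame(name): name is "scene" or "top"; returns the picture (384x512x3 uint8, blue, green, red); there is no depth.
- calibration(name): a dict with "fx", "fy", "cx", "cy" (pixels), "R" (3x3) and "t" (3): a world point X has camera coordinates R X + t. Camera axes: x right, y down, z forward; pixel columns grow to the right and rows downward; lengths in m; the calibration is good to about 2 mm. A picture is of the moment at which its call begins. calibration takes no time and is no camera call.
- finish_job(): hands the job in; it is judged then, once.
Trained networks look in the newest picture that a camera, given by its name, has taken for a name from the list of things; names that differ only in an ending like _2 or _b are one class to them, and where a whole thing is asked for, a point or a joint stands for the part that bears it (a point fixed in the world has none). Each returns a list of dicts, best first, with "confidence" (0 to 1); they miss things now and then, are a little off and sometimes report something else, mostly with a low value. They report only what shows in the picture. A call takes as long as a camera call. They do not tell look-alikes from the thing itself.
- search_frame(target, camera): "bbox" ([centre column, centre row, width, height] in pixels, round what is visible of it).
The state is a dict: "t": time; "qpos": joint angles; "joint_velocities": joint speeds; "effort": joint torques, N m; "tcp_pos": TCP position; "orientation": TCP orientation; "contact_force": force on the tool from outside, world axes, zero at the start; "torque": the same for the moment, N m; "opening": finger opening in m; "grip_force": force on a finger pad.
Only numpy, scipy, OpenCV 4.12 (cv2) and the standard library are available. Lean on these libraries where they do the work, as an engineer would, in place of code of your own. Each camera call takes 0.05 s, during which the arm holds its last target. There are 200 camera calls.

## Working session

There is one attempt and no reset: what is moved stays moved. The work goes in short steps, Python scripts to look and compute and a tool call to move; the robot and the scene stay as the last step left them, time stands still between calls to the robot, and variables do not carry over. Pictures are saved under pics/ and viewed, at most 10 in all, crops included, and the job is handed in when it is done.

Besides the shell and the picture viewer there is one more tool, called after "Call:" by a JSON object that holds its "op" and its "data". drive_tool: Moves the arm, as the interface text tells. Its arguments: {"type":"object","properties":{"steps":{"type":"array","items":{"type":"number"}},"newtons":{"type":"number"}},"required":["steps"]}

```bash
mkdir -p pics; cat > h.py <<'E'
import numpy as np, cv2
from bench import *
def ray(cam,u,v,z):
    c=calibration(cam);R=np.array(c["R"]);t=np.array(c["t"])
    o=-R.T@t; d=R.T@np.array([(u-c["cx"])/c["fx"],(v-c["cy"])/c["fy"],1])
    return o+d*(z-o[2])/d[2]
def pix(cam,X):
    c=calibration(cam);p=np.array(c["R"])@np.array(X)+np.array(c["t"])
    return c["fx"]*p[0]/p[2]+c["cx"],c["fy"]*p[1]/p[2]+c["cy"]
E
python3 - <<'E'
from h import *
a=grab_frame("scene");b=grab_frame("top")
cv2.imwrite("pics/a.png",np.vstack([a,b])[:, :] if 0 else cv2.resize(np.hstack([a,b]),(800,300)))
cv2.imwrite("pics/top.png",cv2.resize(b,(800,600)))
for cam in ("scene","top"):
    c=calibration(cam);print(cam,c["fx"],-np.array(c["R"]).T@np.array(c["t"]))
    for n in ("vase","beaker","bowl","jug","ware_board","left_stops","right_stops"):
        print(n,[(np.round(r["bbox"]).tolist(),round(r["confidence"],2)) for r in search_frame(n,cam)][:4])
print(get_obs())
E
```

```text
scene 429.5029456914033 [1.36971178 0.39273165 0.74653207]
vase [([177.0, 233.0, 43.0, 79.0], 0.68), ([238.0, 163.0, 41.0, 74.0], 0.67)]
beaker [([188.0, 169.0, 31.0, 40.0], 0.97)]
bowl [([298.0, 208.0, 37.0, 35.0], 0.78)]
jug [([374.0, 182.0, 52.0, 53.0], 0.76)]
ware_board [([255.0, 196.0, 155.0, 91.0], 0.56)]
left_stops []
right_stops [([175.0, 144.0, 27.0, 18.0], 0.52)]
top 372.3002641426588 [0.44666848 0.00485601 0.97744739]
vase [([303.0, 115.0, 42.0, 54.0], 0.98)]
beaker [([348.0, 192.0, 39.0, 39.0], 0.86)]
bowl [([214.0, 196.0, 35.0, 38.0], 0.81)]
jug [([148.0, 256.0, 56.0, 39.0], 0.72)]
ware_board [([282.0, 229.0, 148.0, 118.0], 0.89)]
left_stops []
right_stops [([421.0, 255.0, 26.0, 39.0], 0.75)]
{'t': 0.8, 'qpos': array([-1.2281933 ,  0.33318351,  0.03993781,  1.46536518, -0.0133848 ,
        1.34329229, -0.0585177 ]), 'joint_velocities': array([ 0.00086548, -0.00066405,  0.00093908,  0.00068786, -0.00028134,
        0.00121646,  0.00214025]), 'effort': array([-3.88369426e-05, -6.58245707e+01,  1.36328101e+00, -4.05807924e+01,
        1.67422229e-02,  2.92277815e-03,  3.39528401e-05]), 'tcp_pos': array([0.27795353, 0.58756513, 0.23133615]), 'orientation': array([1.06933233e-05, 2.19148420e-01, 9.75691534e-01, 7.30783789e-06]), 'contact_force': array([ 0.44598765,  0.73499435, -0.15853465]), 'torque': array([ 0.00754502,  0.00609794, -0.03386111]), 'grip_force': 0.0, 'opening': 0.08560110611289914}
```

View pics/top.png

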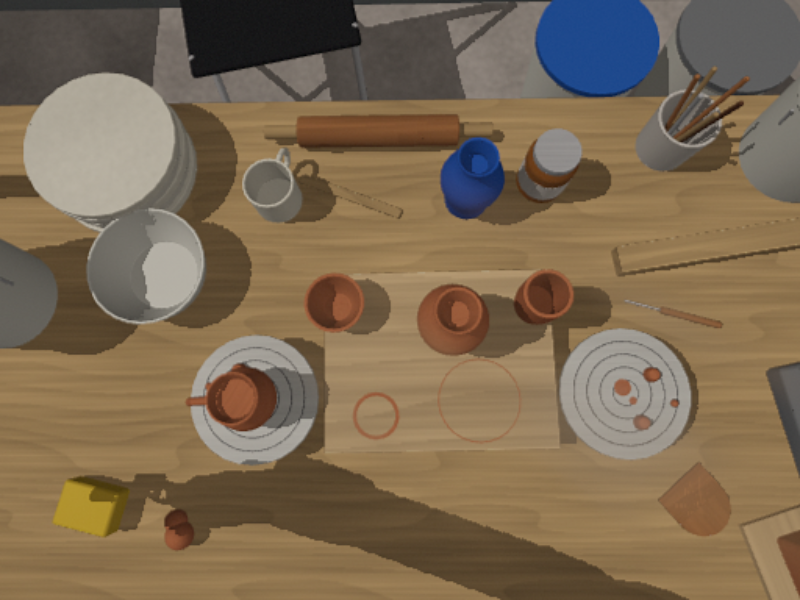

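View pics/a.png

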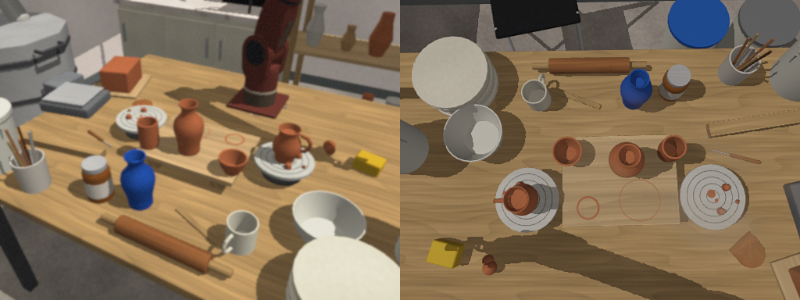

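The first pictures show the empty wheel at the right (-y) end, at (625,393) in the 800 px top view. The jug is on the left wheel at (240,398), the beaker at (545,296) and the bowl at (335,302).

Things that could be taken for the vase:
- The terracotta pot at (454,318), which is the tallest in the row and stands on the board. This is my choice.
- The blue vase at (472,180), a look-alike off the board.
- The small red figure at (178,530).

I'll check the choice in a close crop and measure positions.

```bash
python3 - <<'E'
from h import *
a=grab_frame("scene");b=grab_frame("top")
s=0.64
for n,u,v,z in [("lip",460,313,.243),("wheel",625.5,393,.062),("stop1",652,374,.079),("stop2",642,422,.079),("beaker",548,292,.157),("bowl",335,302,.117),("bTL",327,273,.062),("bTR",552,270,.062),("bBL",325,453,.062),("bBR",559,448,.062),("jug",237,398,.181)]:
    print(n,np.round(ray("top",u*s,v*s,z)[:2],4))
v=ray("top",460*s,313*s,.243)[:2]
w=ray("top",625.5*s,393*s,.062)[:2]
def circ(im,cam,c,r,z,col):
    P=[pix(cam,[c[0]+r*np.cos(t),c[1]+r*np.sin(t),z]) for t in np.linspace(0,6.28,40)]
    cv2.polylines(im,[np.round(np.array(P)*8*4+0).astype(int)],1,col,1,cv2.LINE_AA,3)
out=[]
for cam,im,(u0,v0,wd,ht) in (("scene",a,(140,110,190,145)),("top",b,(260,160,190,145))):
    big=cv2.resize(im,None,fx=4,fy=4,interpolation=cv2.INTER_CUBIC)
    for r,z in ((.038,.062),(.051,.162),(.031,.243)): circ(big,cam,v,r,z,(0,255,0))
    circ(big,cam,w,.1,.062,(255,0,0));circ(big,cam,w,.04,.062,(255,0,0))
    out.append(big[v0*4:(v0+ht)*4,u0*4:(u0+wd)*4])
    cv2.imwrite(f"pics/c_{cam}.png",out[-1])
E
```

```text
lip [ 0.5555 -0.0646]
wheel [ 0.4563 -0.3326]
stop1 [ 0.4844 -0.3683]
stop2 [ 0.4134 -0.3476]
beaker [ 0.5976 -0.1987]
bowl [0.5921 0.1106]
bTL [0.6489 0.131 ]
bTR [ 0.6509 -0.2305]
bBL [0.3678 0.1291]
bBR [ 0.3746 -0.2264]
jug [0.4503 0.2338]
```

View pics/c_top.png

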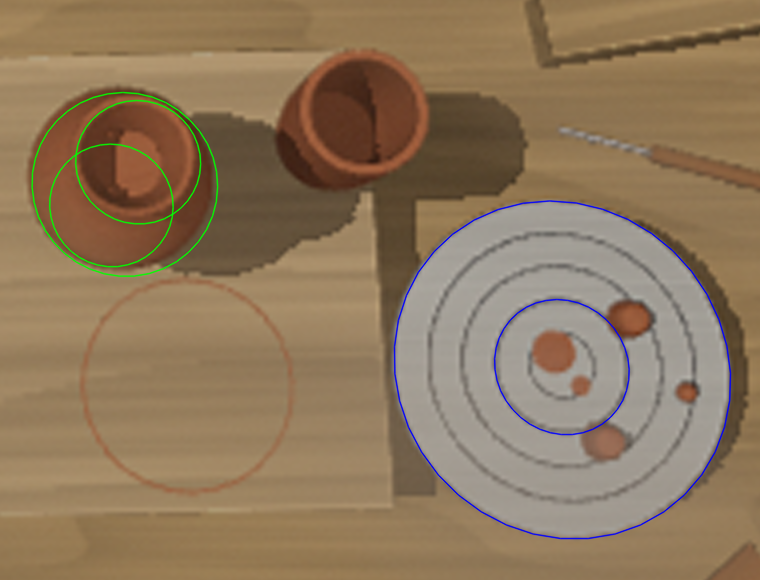

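View pics/c_scene.png

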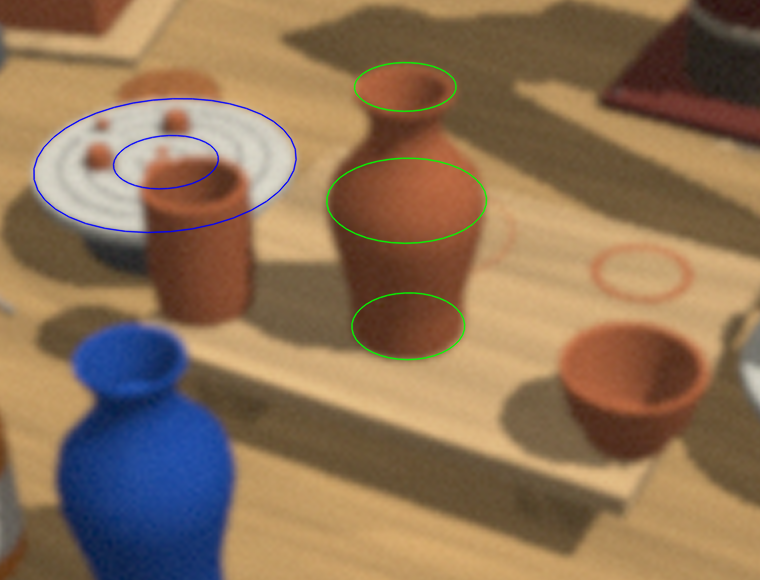

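The crop confirms the terracotta shouldered vase at about (0.557, -0.063). The empty wheel is centred at about (0.456, -0.333), with stops at (630,318) and (603,440) in the crop and the open side facing the vase.

Rows only turn about the tool's z, so I can't command a lean. I'll test whether pressing past the near reach limit makes the hand lean toward (-x,-y).

Call:
{"op": "drive_tool", "data": {"steps": [-1,-3.3,-3.7,-1,0,-1,-3.3,-3.7,-1,0,-1,-3.3,-3.7,-1,0,-1,-3.3,-3.7,-1,0,-1,-3.3,-3.7,-1,0]}}

```text
t: 1.4
tcp_pos: [0.3475, 0.3505, 0.2812]
orientation: [0.0, 0.219, 0.976, 0.0]
contact_force: [0.9, -0.2, 0.6]
opening: 0.0855
grip_force: 0.0
```

Call:
{"op": "drive_tool", "data": {"steps": [-1,1.5,-4,0,0,-1,1.5,-4,0,0,-1,1.5,-4,0,0,-1,1.5,-4,0,0]}}

```text
t: 1.8
tcp_pos: [0.223, 0.2322, 0.2802]
orientation: [-0.001, 0.219, 0.976, -0.001]
contact_force: [-43.7, -42.9, 40.3]
opening: 0.0852
grip_force: 0.0
```

```bash
python3 - <<'E'
from h import *
for i in range(2):
    grab_frame("scene"); o=get_obs()
    print([(k,np.round(o[k],3).tolist()) for k in ("t","qpos","joint_velocities","tcp_pos","orientation","contact_force","effort")])
E
```

```text
[('t', 1.85), ('qpos', [-0.945, -0.379, -0.001, 2.071, -0.001, 1.465, 0.184]), ('joint_velocities', [-0.05, 0.018, 0.067, -0.03, 0.034, -0.066, -0.008]), ('tcp_pos', [0.22, 0.23, 0.276]), ('orientation', [-0.003, 0.218, 0.976, -0.007]), ('contact_force', [-4.585, -3.005, -10.05]), ('effort', [2.004, -36.438, 2.869, -55.363, 1.253, -1.312, -0.335])]
[('t', 1.9), ('qpos', [-0.947, -0.38, 0.002, 2.068, 0.001, 1.462, 0.184]), ('joint_velocities', [-0.036, -0.014, 0.059, -0.071, 0.029, -0.053, -0.006]), ('tcp_pos', [0.222, 0.231, 0.278]), ('orientation', [-0.002, 0.219, 0.976, -0.004]), ('contact_force', [0.677, -0.523, 0.114]), ('effort', [0.751, -13.637, -2.131, -40.522, -0.386, 0.862, 0.096])]
```

Call:
{"op": "drive_tool", "data": {"steps": [-1,0.7,-1.9,0,0,-1,0.7,-1.9,0,0,-1,0.7,-1.9,0,0,-1,0.7,-1.9,0,0]}}

```text
t: 2.3
tcp_pos: [0.2034, 0.2149, 0.2669]
orientation: [-0.019, 0.218, 0.975, -0.025]
contact_force: [-0.6, 0.2, -0.2]
opening: 0.0856
grip_force: 0.0
```

```bash
python3 - <<'E'
from h import *
o=get_obs()
print([(k,np.round(o[k],3).tolist()) for k in ("t","qpos","tcp_pos","orientation","contact_force","effort")])
E
```

```text
[('t', 2.3), ('qpos', [-0.825, -0.381, -0.087, 2.092, -0.045, 1.492, 0.23]), ('tcp_pos', [0.203, 0.215, 0.267]), ('orientation', [-0.019, 0.218, 0.975, -0.025]), ('contact_force', [-0.627, 0.239, -0.188]), ('effort', [1.521, -12.204, 0.118, -41.225, 0.017, 0.161, 0.08])]
```

Call:
{"op": "drive_tool", "data": {"steps": [-1,0.9,-2.5,0,0,-1,0.9,-2.5,0,0,-1,0.9,-2.5,0,0,-1,0.9,-2.5,0,0,-1,0.9,-2.5,0,0,-1,0.9,-2.5,0,0]}}

```text
t: 2.9
tcp_pos: [0.1478, 0.1661, 0.2317]
orientation: [-0.081, 0.215, 0.968, -0.097]
contact_force: [0.6, -0.4, 0.1]
opening: 0.0856
grip_force: 0.0
```

```bash
python3 - <<'E'
from h import *
o=get_obs()
print([(k,np.round(o[k],3).tolist()) for k in ("t","qpos","tcp_pos","orientation","contact_force","effort")])
E
```

```text
[('t', 2.9), ('qpos', [-0.884, -0.38, -0.036, 2.185, -0.078, 1.582, 0.228]), ('tcp_pos', [0.148, 0.166, 0.232]), ('orientation', [-0.081, 0.215, 0.968, -0.097]), ('contact_force', [0.573, -0.376, 0.15]), ('effort', [-0.594, -10.352, -0.311, -39.539, -0.193, 1.052, -0.117])]
```

Call:
{"op": "drive_tool", "data": {"steps": [-1,-0.6,1.8,-1,0,-1,-0.6,1.8,-1,0,-1,-0.6,1.8,-1,0,-1,-0.6,1.8,-1,0]}}

```text
t: 3.3
tcp_pos: [0.2072, 0.2266, 0.2523]
orientation: [-0.081, 0.215, 0.968, -0.096]
contact_force: [0.3, -0.3, 0.8]
opening: 0.0853
grip_force: 0.0
```

```bash
python3 - <<'E'
from h import *
from scipy.spatial.transform import Rotation as R
o=get_obs()
print([(k,np.round(o[k],3).tolist()) for k in ("t","qpos","tcp_pos","orientation")])
print(R.from_quat(o["orientation"],scalar_first=True).as_matrix().round(3))
E
```

```text
[('t', 3.3), ('qpos', [-0.885, -0.196, -0.015, 2.01, -0.064, 1.572, 0.242]), ('tcp_pos', [0.207, 0.227, 0.252]), ('orientation', [-0.081, 0.215, 0.968, -0.096])]
[[-0.894  0.401 -0.198]
 [ 0.432  0.889 -0.151]
 [ 0.115 -0.221 -0.968]]
```

The lean persists and builds up: it is 14.5° toward (-0.2,-0.15) now. I'll add more along -y by pressing inward at azimuth about 80°.

Call:
{"op": "drive_tool", "data": {"steps": [-1,3.5,0.4,0,0,-1,3.5,0.4,0,0,-1,3.5,0.4,0,0,-1,3.5,0.4,0,0,-1,3.5,0.4,0,0,-1,-0.65,-2.4,0,0,-1,-0.65,-2.4,0,0,-1,-0.65,-2.4,0,0]}}

```text
t: 4.1
tcp_pos: [0.0464, 0.2461, 0.2814]
orientation: [-0.081, 0.215, 0.969, -0.096]
contact_force: [0.5, -0.9, 0.2]
opening: 0.0853
grip_force: 0.0
```

Call:
{"op": "drive_tool", "data": {"steps": [-1,-0.65,-2.4,0,0,-1,-0.65,-2.4,0,0,-1,-0.65,-2.4,0,0,-1,-0.65,-2.4,0,0,-1,-0.65,-2.4,0,0,-1,-0.65,-2.4,0,0]}}

```text
t: 4.7
tcp_pos: [0.0522, 0.2024, 0.2799]
orientation: [-0.091, 0.223, 0.961, -0.14]
contact_force: [0.4, -1.2, 0.8]
opening: 0.0852
grip_force: 0.0
```

```bash
cat > st.py <<'E'
from h import *
from scipy.spatial.transform import Rotation as R
o=get_obs()
print([(k,np.round(o[k],3).tolist()) for k in ("t","qpos","tcp_pos","contact_force")])
M=R.from_quat(o["orientation"],scalar_first=True).as_matrix();print(M.round(3))
print("tilt",np.degrees(np.arccos(-M[2,2])).round(1),"dir",np.degrees(np.arctan2(M[1,2],M[0,2])).round(0))
import sys
if len(sys.argv)>3:
    d=np.array([float(x) for x in sys.argv[1:4]]); print("delta cm",(100*M.T@(d-o["tcp_pos"])).round(2))
E
python3 st.py
```

```text
[('t', 4.7), ('qpos', [-0.99, -0.381, -0.197, 2.102, -0.203, 1.724, -0.046]), ('tcp_pos', [0.052, 0.202, 0.28]), ('contact_force', [0.396, -1.245, 0.761])]
[[-0.884  0.402 -0.237]
 [ 0.453  0.862 -0.228]
 [ 0.113 -0.309 -0.944]]
tilt 19.2 dir -136.0
```

Call:
{"op": "drive_tool", "data": {"steps": [-1,-1.4,-2.4,1.2,0,-1,-1.4,-2.4,1.2,0,-1,-1.4,-2.4,1.2,0,-1,-1.4,-2.4,1.2,0,-1,-1.4,-2.4,1,0,-1,-1.4,-2.4,1,0]}}

```text
t: 5.3
tcp_pos: [0.0676, 0.1466, 0.2445]
orientation: [-0.108, 0.205, 0.956, -0.183]
contact_force: [-0.4, -0.2, 0.4]
opening: 0.0853
grip_force: 0.0
```

```bash
python3 st.py
```

```text
[('t', 5.3), ('qpos', [-0.725, -0.381, -0.307, 2.193, -0.181, 1.738, 0.17]), ('tcp_pos', [0.068, 0.147, 0.245]), ('contact_force', [-0.41, -0.249, 0.373])]
[[-0.893  0.352 -0.281]
 [ 0.431  0.849 -0.305]
 [ 0.132 -0.394 -0.91 ]]
tilt 24.5 dir -133.0
```

Call:
{"op": "drive_tool", "data": {"steps": [-1,3.1,0.5,-0.4,0,-1,3.1,0.5,-0.4,0,-1,3.1,0.5,-0.4,0,-1,3.1,0.5,-0.4,0,-1,3.1,0.5,-0.4,0,-1,3.1,0.5,-0.4,0]}}

```text
t: 5.9
tcp_pos: [-0.0795, 0.261, 0.2787]
orientation: [-0.108, 0.21, 0.954, -0.183]
contact_force: [0.5, 0.4, -0.5]
opening: 0.0852
grip_force: 0.0
```

Call:
{"op": "drive_tool", "data": {"steps": [-1,-1.6,-2.4,0.8,0,-1,-1.6,-2.4,0.8,0,-1,-1.6,-2.4,0.8,0,-1,-1.6,-2.4,0.8,0,-1,-1.6,-2.4,0.8,0,-1,-1.6,-2.4,0.8,0]}}

```text
t: 6.5
tcp_pos: [-0.0724, 0.1859, 0.2716]
orientation: [-0.106, 0.197, 0.953, -0.203]
contact_force: [-1.3, 0.2, 0.2]
opening: 0.0857
grip_force: 0.0
```

```bash
python3 st.py
```

```text
[('t', 6.5), ('qpos', [-1.366, -0.379, -0.186, 2.154, -0.344, 1.736, -0.355]), ('tcp_pos', [-0.072, 0.186, 0.272]), ('contact_force', [-1.293, 0.173, 0.193])]
[[-0.9    0.332 -0.283]
 [ 0.419  0.84  -0.346]
 [ 0.123 -0.429 -0.895]]
tilt 26.5 dir -129.0
```

Call:
{"op": "drive_tool", "data": {"steps": [-1,-2,-2.8,1.2,0,-1,-2,-2.8,1.2,0,-1,-2,-2.8,1.2,0,-1,-2,-2.8,1.2,0,-1,-2,-2.8,1.2,0,-1,-2,-2.8,1.2,0,-1,-2,-2.8,1.2,0,-1,-2,-2.8,1.2,0]}}

```text
t: 7.3
tcp_pos: [-0.0547, 0.1167, 0.2421]
orientation: [-0.113, 0.218, 0.927, -0.282]
contact_force: [-0.0, 0.2, 1.4]
opening: 0.0853
grip_force: 0.0
```

```bash
python3 st.py
```

```text
[('t', 7.3), ('qpos', [-1.283, -0.381, -0.165, 2.277, -0.33, 1.801, -0.292]), ('tcp_pos', [-0.055, 0.117, 0.242]), ('contact_force', [-0.049, 0.219, 1.416])]
[[-0.88   0.34  -0.333]
 [ 0.467  0.746 -0.474]
 [ 0.087 -0.573 -0.815]]
tilt 35.4 dir -125.0
```

```bash
python3 st.py .15 .30 .36|tail -1; python3 - <<'E'
from h import *
from scipy.spatial.transform import Rotation as R
M=R.from_quat(get_obs()["orientation"],scalar_first=True).as_matrix()
print((100*M.T@(np.array([.60,.05,.36])-[.15,.30,.36])).round(1))
N=M@R.from_euler("z",-81.4,degrees=True).as_matrix();print(N.round(3))
E
```

```text
delta cm [ -8.42  13.87 -25.11]
[-51.3  -3.4  -3.1]
[[-0.467 -0.819 -0.333]
 [-0.668  0.574 -0.474]
 [ 0.579  0.    -0.815]]
```

Call:
{"op": "drive_tool", "data": {"steps": [-1,-1.05,1.73,-3.14,0,-1,-1.05,1.73,-3.14,0,-1,-1.05,1.73,-3.14,0,-1,-1.05,1.73,-3.14,0,-1,-1.05,1.73,-3.14,0,-1,-1.05,1.73,-3.14,0,-1,-1.05,1.73,-3.14,0,-1,-1.05,1.73,-3.14,0]}}

```text
t: 8.1
tcp_pos: [0.1466, 0.3035, 0.3606]
orientation: [-0.114, 0.209, 0.929, -0.283]
contact_force: [-0.2, 0.3, 0.4]
opening: 0.0854
grip_force: 0.0
```

Call:
{"op": "drive_tool", "data": {"steps": [0,-4,-0.3,-0.3,0,0,-4,-0.3,-0.3,0,0,-4,-0.3,-0.3,0,0,-4,-0.3,-0.3,0,0,-4,-0.3,-0.3,0,0,-4,-0.3,-0.3,0,0,-4,-0.3,-0.3,0,0,-4,-0.3,-0.3,0]}}

```text
t: 8.9
tcp_pos: [0.4304, 0.1502, 0.3637]
orientation: [-0.114, 0.209, 0.929, -0.283]
contact_force: [0.6, -0.1, 0.2]
opening: 0.0429
grip_force: 0.0
```

Call:
{"op": "drive_tool", "data": {"steps": [0,-4.8,-0.3,-0.3,0,0,-4.8,-0.3,-0.3,0,0,-4.8,-0.3,-0.3,0,0,-4.8,-0.3,-0.3,0]}}

```text
t: 9.3
tcp_pos: [0.6009, 0.0599, 0.3623]
orientation: [-0.114, 0.209, 0.929, -0.283]
contact_force: [0.2, 0.1, 1.4]
opening: 0.0428
grip_force: 0.0
```

Call:
{"op": "drive_tool", "data": {"steps": [0,0,0,0,-8.1,0,0,0,0,-8.1,0,0,0,0,-8.1,0,0,0,0,-8.1,0,0,0,0,-8.1]}}

```text
t: 9.8
tcp_pos: [0.5994, 0.0608, 0.3621]
orientation: [-0.206, -0.128, 0.944, -0.225]
contact_force: [0.3, 0.7, 0.3]
opening: 0.0426
grip_force: 0.0
```

Call:
{"op": "drive_tool", "data": {"steps": [0,0,0,0,-8.1,0,0,0,0,-8.1,0,0,0,0,-8.1,0,0,0,0,-8.1,0,0,0,0,-8.1]}}

```text
t: 10.3
tcp_pos: [0.5994, 0.0609, 0.3621]
orientation: [-0.271, -0.447, 0.841, -0.14]
contact_force: [-0.2, 0.0, -1.0]
opening: 0.0428
grip_force: 0.0
```

```bash
python3 st.py
```

```text
[('t', 10.3), ('qpos', [-0.452, 0.55, 0.137, 1.038, 0.324, 2.047, 2.308]), ('tcp_pos', [0.599, 0.061, 0.362]), ('contact_force', [-0.158, 0.05, -1.02])]
[[-0.454 -0.827 -0.331]
 [-0.676  0.562 -0.478]
 [ 0.581  0.007 -0.814]]
tilt 35.5 dir -125.0
```

The last joint is at 2.31 rad, near its limit for the trip right. I'll turn half round, which gives the same finger line.

Call:
{"op": "drive_tool", "data": {"steps": [0,0,0,0,8.57,0,0,0,0,8.57,0,0,0,0,8.57,0,0,0,0,8.57,0,0,0,0,8.57,0,0,0,0,8.57,0,0,0,0,8.57]}}

```text
t: 11.0
tcp_pos: [0.5994, 0.0609, 0.3622]
orientation: [-0.163, 0.039, 0.952, -0.258]
contact_force: [0.2, 1.5, -0.5]
opening: 0.0431
grip_force: 0.0
```

Call:
{"op": "drive_tool", "data": {"steps": [0,0,0,0,8.57,0,0,0,0,8.57,0,0,0,0,8.57,0,0,0,0,8.57,0,0,0,0,8.57,0,0,0,0,8.57,0,0,0,0,8.57]}}

```text
t: 11.7
tcp_pos: [0.5994, 0.061, 0.3622]
orientation: [-0.013, 0.51, 0.804, -0.305]
contact_force: [-0.0, -0.3, -0.2]
opening: 0.0426
grip_force: 0.0
```

Call:
{"op": "drive_tool", "data": {"steps": [0,0,0,0,8.57,0,0,0,0,8.57,0,0,0,0,8.57,0,0,0,0,8.57,0,0,0,0,8.57,0,0,0,0,8.57,0,0,0,0,8.57]}}

```text
t: 12.4
tcp_pos: [0.5994, 0.0611, 0.3622]
orientation: [0.141, 0.844, 0.442, -0.27]
contact_force: [0.4, -0.8, -0.3]
opening: 0.0427
grip_force: 0.0
```

```bash
python3 st.py .613 .017 .20; python3 st.py .595 -.008 .078|tail -1
```

```text
[('t', 12.4), ('qpos', [-0.802, 0.646, 0.803, 1.064, 0.046, 1.987, -0.615]), ('tcp_pos', [0.599, 0.061, 0.362]), ('contact_force', [0.355, -0.823, -0.275])]
[[ 0.463  0.822 -0.331]
 [ 0.669 -0.569 -0.477]
 [-0.581 -0.    -0.814]]
tilt 35.5 dir -125.0
delta cm [ 7.1   3.63 14.85]
delta cm [11.68  3.57 26.57]
```

Call:
{"op": "drive_tool", "data": {"steps": [0,1.78,0.91,3.7,0,0,1.78,0.91,3.7,0,0,1.78,0.91,3.7,0,0,1.78,0.91,3.7,0,0,1.4,0,2.8,0,0,1.4,0,2.8,0,0,1.4,0,2.8,0,0,1.2,0,2.5,0]}}

```text
t: 13.2
tcp_pos: [0.6016, 0.0018, 0.0786]
orientation: [0.14, 0.842, 0.444, -0.271]
contact_force: [-0.7, 0.2, 0.0]
opening: 0.0427
grip_force: 0.0
```

```bash
python3 st.py .602 -.001 .073; python3 - <<'E'
from h import *
a=grab_frame("scene");b=grab_frame("top")
A=cv2.resize(a[100:290,140:340],None,fx=2,fy=2,interpolation=cv2.INTER_CUBIC)
B=cv2.resize(b[110:300,220:420],None,fx=2,fy=2,interpolation=cv2.INTER_CUBIC)
cv2.imwrite("pics/d.png",np.hstack([A,B]))
E
```

```text
[('t', 13.2), ('qpos', [-0.758, 0.804, 0.724, 1.438, -0.038, 1.479, -0.683]), ('tcp_pos', [0.602, 0.002, 0.079]), ('contact_force', [-0.677, 0.15, 0.004])]
[[ 0.458  0.825 -0.331]
 [ 0.673 -0.565 -0.477]
 [-0.581 -0.004 -0.814]]
tilt 35.5 dir -125.0
delta cm [0.15 0.19 0.57]
```

View pics/d.png

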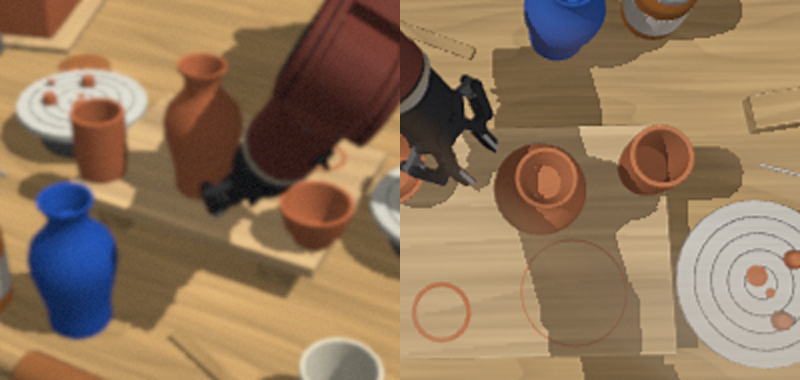

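The picture shows the hand leaning behind the vase at (240,185), with its fingertips low on the board. The bowl at (318,210) and the beaker at (100,140) are clear.

Call:
{"op": "drive_tool", "data": {"steps": [0,-0.7,0,0.74,0,0,-0.7,0,0.74,0,0,-0.7,0,0.74,0,0,-0.25,0,0.17,0,0,-0.25,0,0.17,0,0,-0.25,0,0.17,0,0,-0.25,0,0.17,0,0,-0.25,0,0.17,0]}}

```text
t: 14.1
tcp_pos: [0.5777, -0.0343, 0.075]
orientation: [0.141, 0.842, 0.445, -0.269]
contact_force: [2.4, 4.3, 0.9]
opening: 0.0431
grip_force: 1.8
```

```bash
python3 st.py .557 -.063 .073
```

```text
[('t', 14.1), ('qpos', [-0.759, 0.756, 0.743, 1.538, -0.011, 1.412, -0.66]), ('tcp_pos', [0.578, -0.034, 0.075]), ('contact_force', [2.422, 4.325, 0.863])]
[[ 0.459  0.826 -0.328]
 [ 0.674 -0.564 -0.477]
 [-0.579 -0.002 -0.815]]
tilt 35.4 dir -124.0
delta cm [-2.77 -0.09  2.21]
```

Call:
{"op": "drive_tool", "data": {"steps": [0,-0.33,0,0.23,0,0,-0.33,0,0.23,0,0,-0.33,0,0.23,0,0,-0.33,0,0.23,0,0,-0.33,0,0.23,0,0,-0.33,0,0.23,0,0,-0.33,0,0.23,0,0,-0.33,0,0.23,0]}}

```text
t: 14.9
tcp_pos: [0.5586, -0.062, 0.0752]
orientation: [0.141, 0.842, 0.445, -0.27]
contact_force: [1.9, 2.2, -0.7]
opening: 0.0425
grip_force: 1.3
```

```bash
cat > v.py <<'E'
from h import *
import sys
# vase centre from dark/terracotta shoulder blob via network box, plus picture
a=grab_frame("scene");b=grab_frame("top")
for cam in ("scene","top"):
    for r in search_frame("vase",cam)[:3]:
        u,v,w,h=r["bbox"]; print(cam,np.round(r["bbox"],1).tolist(),round(r["confidence"],2),"mid@.14",ray(cam,u,v,.15)[:2].round(4))
A=cv2.resize(a[90:280,110:310],None,fx=2,fy=2,interpolation=cv2.INTER_CUBIC)
B=cv2.resize(b[140:330,250:450],None,fx=2,fy=2,interpolation=cv2.INTER_CUBIC)
cv2.imwrite(sys.argv[1],np.hstack([A,B]))
E
python3 v.py pics/e.png
```

```text
scene [229.4, 155.8, 32.7, 72.7] 0.84 mid@.14 [ 0.5372 -0.1115]
scene [177.1, 229.5, 49.1, 78.7] 0.59 mid@.14 [ 0.8424 -0.0598]
top [305.7, 214.1, 46.4, 43.5] 0.61 mid@.14 [ 0.5381 -0.0977]
top [302.6, 113.5, 44.1, 52.4] 0.59 mid@.14 [ 0.7743 -0.0975]
```

View pics/e.png

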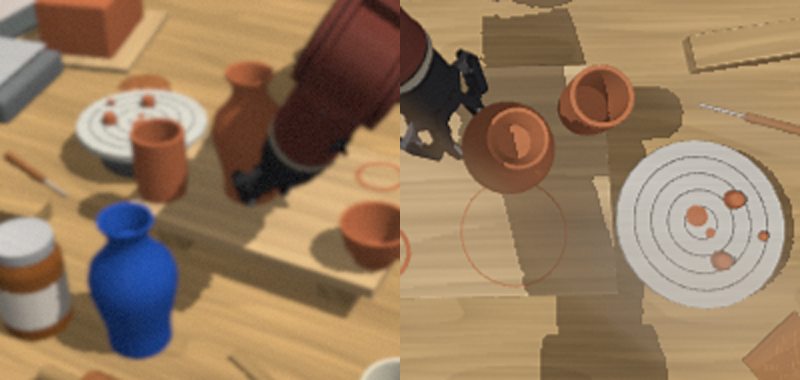

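The vase stands upright and is sliding between the fingertips, with its lip at (521,137) in the picture. It is now at about (0.538,-0.096), and I'll carry on.

Call:
{"op": "drive_tool", "data": {"steps": [0,-0.41,0,0.29,0,0,-0.49,0,0.35,0,0,-0.49,0,0.35,0,0,-0.49,0,0.35,0,0,-0.49,0,0.35,0,0,-0.49,0,0.35,0,0,-0.49,0,0.35,0,0,-0.41,0,0.29,0]}}

```text
t: 15.9
tcp_pos: [0.5325, -0.1003, 0.0754]
orientation: [0.141, 0.842, 0.445, -0.27]
contact_force: [1.7, 3.6, 1.8]
opening: 0.0431
grip_force: 1.8
```

Call:
{"op": "drive_tool", "data": {"steps": [0,-0.39,0.16,0.27,0,0,-0.46,0.2,0.33,0,0,-0.46,0.2,0.33,0,0,-0.46,0.2,0.33,0,0,-0.46,0.2,0.33,0,0,-0.46,0.2,0.33,0,0,-0.46,0.2,0.33,0,0,-0.46,0.2,0.33,0]}}

```text
t: 16.7
tcp_pos: [0.5205, -0.1457, 0.0753]
orientation: [0.141, 0.842, 0.445, -0.27]
contact_force: [1.3, 4.7, 2.4]
opening: 0.0428
grip_force: 2.2
```

```bash
python3 v.py pics/f.png; python3 st.py .456 -.333 .075
```

```text
scene [210.1, 141.8, 33.4, 66.3] 0.76 mid@.14 [ 0.4986 -0.196 ]
top [343.4, 230.3, 47.5, 44.7] 0.95 mid@.14 [ 0.5019 -0.1794]
top [301.1, 112.8, 41.7, 54.9] 0.62 mid@.14 [ 0.7761 -0.0941]
[('t', 16.9), ('qpos', [-0.708, 0.652, 0.805, 1.735, 0.072, 1.267, -0.57]), ('tcp_pos', [0.52, -0.146, 0.075]), ('contact_force', [0.418, -0.313, 0.127])]
[[ 0.459  0.825 -0.33 ]
 [ 0.672 -0.565 -0.478]
 [-0.581 -0.002 -0.814]]
tilt 35.5 dir -125.0
delta cm [-15.49   5.27  11.09]
```

View pics/f.png

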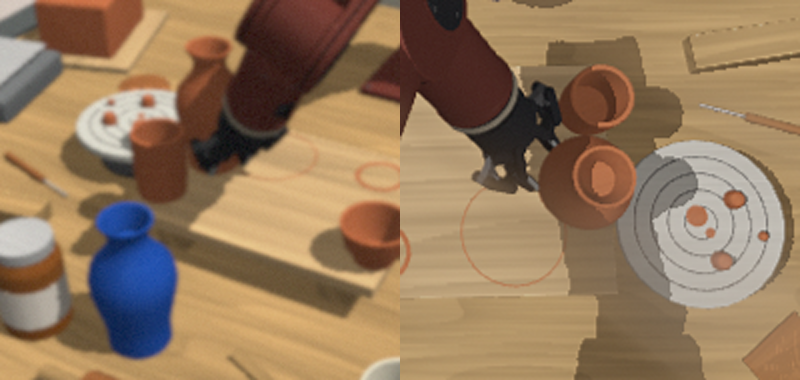

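The vase is about to cross the gap, but the hand at (545,110) is getting near the beaker at (597,100). I'll draw further toward -x before going straight across.

Call:
{"op": "drive_tool", "data": {"steps": [0,-0.4,-0.03,0.29,0,0,-0.5,-0.04,0.36,0,0,-0.5,-0.04,0.36,0,0,-0.5,-0.04,0.36,0,0,-0.5,-0.04,0.36,0,0,-0.5,-0.04,0.36,0,0,-0.5,-0.04,0.36,0,0,-0.5,-0.04,0.36,0]}}

```text
t: 17.7
tcp_pos: [0.4908, -0.1834, 0.075]
orientation: [0.141, 0.842, 0.445, -0.27]
contact_force: [2.6, 4.1, 1.9]
opening: 0.0425
grip_force: 2.0
```

```bash
python3 v.py pics/g.png; python3 st.py .456 -.333 .075; python3 -c "
from h import *
print([r for r in search_frame('beaker','top')][:1])"
```

```text
scene [176.2, 230.0, 45.3, 79.2] 0.69 mid@.14 [ 0.8446 -0.0606]
scene [204.7, 134.3, 31.6, 65.4] 0.56 mid@.14 [ 0.4695 -0.2326]
top [364.2, 245.0, 51.6, 43.7] 0.9 mid@.14 [ 0.4697 -0.223 ]
top [301.9, 112.5, 40.3, 55.1] 0.75 mid@.14 [ 0.7768 -0.0959]
top [305.6, 229.3, 105.1, 117.7] 0.28 mid@.14 [ 0.5045 -0.0965]
[('t', 17.9), ('qpos', [-0.695, 0.607, 0.834, 1.815, 0.109, 1.21, -0.542]), ('tcp_pos', [0.49, -0.184, 0.075]), ('contact_force', [0.27, 0.337, 0.135])]
[[ 0.459  0.825 -0.331]
 [ 0.672 -0.566 -0.478]
 [-0.581 -0.003 -0.814]]
tilt 35.5 dir -125.0
delta cm [-11.6    5.63   8.26]
[]
```

View pics/g.png

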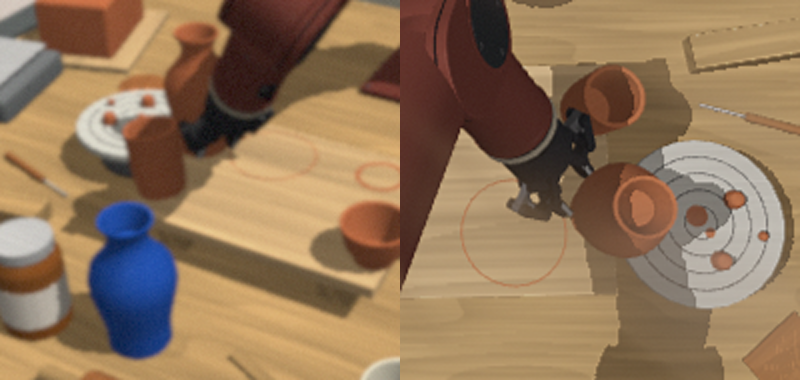

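The rim of the beaker has shifted from (597,100) to (607,100), so the hand's knuckle at (578,128) is leaning on it. I'll back off gently toward +y so it rocks back.

Call:
{"op": "drive_tool", "data": {"steps": [0,0.12,-0.13,-0.09,0,0,0.12,-0.13,-0.09,0,0,0.12,-0.13,-0.09,0,0,0.12,-0.13,-0.09,0,0,0.12,-0.13,-0.09,0,0,0.18,-0.19,-0.13,0,0,0.25,-0.26,-0.18,0,0,0.25,-0.26,-0.18,0]}}

```text
t: 18.75
tcp_pos: [0.4887, -0.162, 0.0753]
orientation: [0.141, 0.842, 0.445, -0.27]
contact_force: [0.1, -1.4, -0.4]
opening: 0.0429
grip_force: 0.0
```

```bash
python3 v.py pics/h.png; python3 st.py .456 -.333 .075; python3 -c "
from h import *
b=grab_frame('top')
print([r['bbox'] for r in search_frame('beaker','top')][:1])
print([r['bbox'] for r in search_frame('beaker','scene')][:1])"
```

```text
scene [177.2, 230.0, 48.0, 77.4] 0.88 mid@.14 [ 0.8436 -0.0587]
scene [206.3, 134.3, 31.2, 63.7] 0.81 mid@.14 [ 0.4673 -0.2285]
top [364.7, 244.6, 51.2, 47.0] 0.9 mid@.14 [ 0.4706 -0.2241]
top [303.8, 111.9, 40.6, 58.2] 0.71 mid@.14 [ 0.7783 -0.1004]
top [404.0, 249.8, 77.8, 83.8] 0.52 mid@.14 [ 0.4591 -0.3084]
[('t', 18.95), ('qpos', [-0.729, 0.6, 0.829, 1.819, 0.103, 1.226, -0.571]), ('tcp_pos', [0.489, -0.162, 0.075]), ('contact_force', [0.384, -0.617, 0.092])]
[[ 0.459  0.826 -0.329]
 [ 0.673 -0.564 -0.478]
 [-0.58  -0.002 -0.814]]
tilt 35.5 dir -125.0
delta cm [-12.98   6.93   9.26]
[[348.0, 190.9, 34.0, 33.5]]
[[187.6, 168.5, 25.9, 41.6]]
```

View pics/h.png

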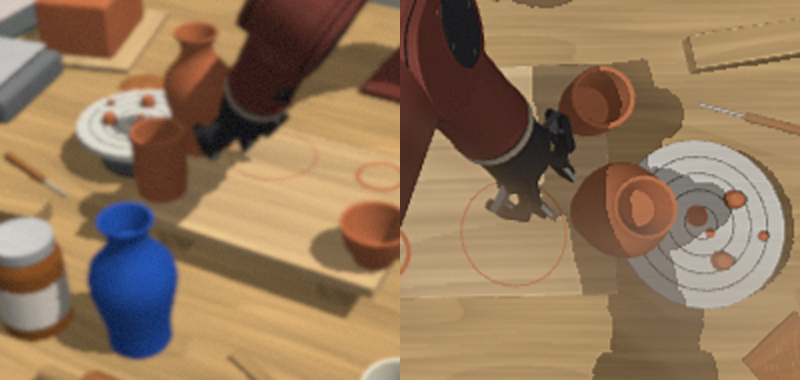

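The beaker is back upright with its rim at (597,100), and the vase waits half on the wheel at about (0.470,-0.223). I'll measure the hand's clearance to the beaker for the remaining path.

```bash
python3 - <<'E'
from h import *
b=grab_frame("top"); o=get_obs(); T=o["tcp_pos"][:2]
m=(b.max(2)<48); m[:, :290]=0; m[:,345:]=0; m[:185]=0; m[260:]=0
n,l,s,_=cv2.connectedComponentsWithStats(m.astype(np.uint8)); k=1+s[1:,4].argmax(); print(s[k])
vs,us=np.where(l==k)
for nm,uv in (("u+",(us+0*vs).argmax()),("u+v-",(us-vs).argmax()),("v-",(-vs).argmax())): print(nm,us[uv],vs[uv],b[vs[uv],us[uv]])
bk=np.array([.5976,-.1987])
for z in (.10,.13,.16):
    P=np.array([ray("top",u,v,z)[:2] for u,v in zip(us,vs)])
    r=[]
    for c in ([.489,-.162],[.4908,-.1834],[.48,-.185],[.475,-.185],[.472,-.21],[.468,-.23],[.465,-.25],[.461,-.295]):
        d=np.hypot(*(P-T+c-bk).T).min(); r.append(round((d-.036)*1000,1))
    print(z,r)
E
```

```text
[301 195  37  36 570]
u+ 337 211 [30 29 29]
u+v- 333 198 [31 30 33]
v- 324 195 [34 41 47]
0.1 [np.float64(-3.2), np.float64(-19.9), np.float64(-11.1), np.float64(-6.6), np.float64(-10.7), np.float64(-2.0), np.float64(13.4), np.float64(48.5)]
0.13 [np.float64(4.3), np.float64(-12.7), np.float64(-4.2), np.float64(0.2), np.float64(-5.7), np.float64(0.2), np.float64(13.1), np.float64(47.5)]
0.16 [np.float64(11.9), np.float64(-5.4), np.float64(2.6), np.float64(7.1), np.float64(0.1), np.float64(3.6), np.float64(13.9), np.float64(47.1)]
```

The hand would brush the beaker on the centred path. I'll push from behind with only the right finger's outer corner instead. That puts the hand about 25 mm further toward -x, clear of the beaker. I'll watch the force direction as I go.

Call:
{"op": "drive_tool", "data": {"steps": [0,0.67,-0.56,-0.48,0,0,0.67,-0.56,-0.48,0,0,-0.5,-0.91,0.36,0,0,-0.5,-0.91,0.36,0,0,-0.5,-0.91,0.36,0,0,-0.5,-0.91,0.36,0,0,-0.34,0.28,0.24,0]}}

```text
t: 19.85
tcp_pos: [0.443, -0.147, 0.0751]
orientation: [0.14, 0.842, 0.445, -0.27]
contact_force: [0.4, 0.7, -0.7]
opening: 0.0427
grip_force: 0.0
```

Call:
{"op": "drive_tool", "data": {"steps": [0,-0.2,0.17,0.14,0,0,-0.2,0.17,0.14,0,0,-0.2,0.17,0.14,0,0,-0.2,0.17,0.14,0,0,-0.2,0.17,0.14,0]}}

```text
t: 20.35
tcp_pos: [0.4452, -0.1618, 0.0752]
orientation: [0.141, 0.842, 0.445, -0.27]
contact_force: [0.3, 4.0, 0.8]
opening: 0.0423
grip_force: 2.2
```

Call:
{"op": "drive_tool", "data": {"steps": [0,-0.27,0.22,0.19,0,0,-0.27,0.22,0.19,0,0,-0.27,0.22,0.19,0,0,-0.27,0.22,0.19,0,0,-0.27,0.22,0.19,0,0,-0.27,0.22,0.19,0,0,-0.27,0.22,0.19,0,0,-0.27,0.22,0.19,0]}}

```text
t: 21.15
tcp_pos: [0.4444, -0.1942, 0.0754]
orientation: [0.141, 0.842, 0.445, -0.27]
contact_force: [-0.6, 2.8, -1.1]
opening: 0.0431
grip_force: 1.7
```

```bash
cat > w.py <<'E'
from h import *
for i in range(2):
    grab_frame("top");grab_frame("scene")
    for cam,n in (("top","vase"),("top","beaker"),("scene","beaker"),("scene","vase")):
        for r in search_frame(n,cam)[:3]:
            print(cam,n,np.round(r["bbox"],1).tolist(),ray(cam,*r["bbox"][:2],.15)[:2].round(4).tolist())
print(get_obs()["t"])
E
python3 w.py
```

```text
top vase [302.9, 113.8, 42.9, 54.9] [0.7736, -0.0982]
top vase [380.1, 245.4, 56.2, 43.2] [0.4687, -0.2574]
top beaker [348.7, 191.9, 38.2, 40.8] [0.5875, -0.1953]
scene beaker [189.8, 168.8, 25.9, 42.3] [0.6384, -0.1679]
scene vase [176.9, 229.6, 45.9, 77.2] [0.8429, -0.06]
scene vase [195.2, 131.6, 36.8, 65.5] [0.469, -0.2654]
scene vase [374.2, 180.9, 53.9, 53.2] [0.4707, 0.2582]
top vase [381.8, 246.2, 53.1, 47.8] [0.467, -0.261]
top vase [283.6, 230.9, 146.2, 120.1] [0.5012, -0.0479]
top beaker [348.3, 191.5, 36.6, 39.6] [0.5884, -0.1945]
scene beaker [188.1, 169.3, 25.5, 43.4] [0.6423, -0.1703]
scene vase [196.6, 133.0, 31.9, 66.8] [0.474, -0.2571]
scene vase [176.6, 231.1, 46.7, 77.4] [0.847, -0.0578]
scene vase [168.4, 157.2, 33.6, 43.3] [0.619, -0.2486]
21.75
```

Call:
{"op": "drive_tool", "data": {"steps": [0,0.34,-0.28,-0.24,0,0,0.37,0.66,-0.26,0,0,-0.17,0.14,0.12,0,0,-0.17,0.14,0.12,0,0,-0.27,0.22,0.19,0,0,-0.27,0.22,0.19,0,0,-0.27,0.22,0.19,0,0,-0.27,0.22,0.19,0]}}

```text
t: 22.55
tcp_pos: [0.4522, -0.21, 0.0754]
orientation: [0.141, 0.842, 0.445, -0.27]
contact_force: [-0.2, 3.9, 1.1]
opening: 0.0431
grip_force: 1.9
```

Call:
{"op": "drive_tool", "data": {"steps": [0,-0.27,0.22,0.19,0,0,-0.27,0.22,0.19,0,0,-0.27,0.22,0.19,0,0,-0.27,0.22,0.19,0]}}

```text
t: 22.95
tcp_pos: [0.452, -0.2259, 0.0755]
orientation: [0.141, 0.842, 0.445, -0.27]
contact_force: [-0.3, 2.7, -0.3]
opening: 0.0427
grip_force: 1.8
```

```bash
python3 w.py
```

```text
top vase [302.2, 112.7, 39.8, 55.5] [0.7763, -0.0966]
top vase [396.1, 244.5, 61.1, 45.0] [0.4705, -0.2922]
top beaker [348.1, 191.2, 34.9, 36.5] [0.5891, -0.1941]
scene beaker [189.2, 170.8, 26.5, 46.0] [0.6467, -0.164]
scene vase [187.2, 123.1, 35.2, 49.7] [0.4362, -0.3159]
scene vase [177.0, 229.4, 46.2, 80.7] [0.8423, -0.0602]
top vase [304.0, 111.1, 41.0, 55.8] [0.7802, -0.1009]
top beaker [349.1, 190.6, 35.6, 36.4] [0.5905, -0.1964]
scene beaker [187.3, 170.5, 29.3, 44.6] [0.6478, -0.169]
scene vase [188.8, 123.3, 34.9, 53.3] [0.435, -0.311]
23.55
```

Call:
{"op": "drive_tool", "data": {"steps": [0,0.34,-0.28,-0.24,0,0,0.37,0.66,-0.26,0,0,-0.17,0.14,0.12,0,0,-0.17,0.14,0.12,0,0,-0.27,0.22,0.19,0,0,-0.27,0.22,0.19,0,0,-0.27,0.22,0.19,0,0,-0.27,0.22,0.19,0]}}

```text
t: 24.35
tcp_pos: [0.46, -0.2416, 0.0755]
orientation: [0.141, 0.842, 0.445, -0.27]
contact_force: [1.2, 3.4, -0.3]
opening: 0.0426
grip_force: 1.9
```

```bash
python3 w.py
```

```text
top vase [302.6, 113.0, 39.0, 52.8] [0.7756, -0.0975]
top vase [402.2, 246.2, 59.9, 48.6] [0.4668, -0.3051]
top beaker [352.5, 189.5, 25.6, 31.2] [0.5929, -0.2041]
scene beaker [186.9, 166.5, 28.5, 44.2] [0.6331, -0.1804]
scene vase [176.2, 230.5, 45.8, 78.3] [0.8459, -0.0596]
scene vase [182.8, 124.4, 37.1, 54.9] [0.4493, -0.3225]
top vase [403.3, 244.1, 64.2, 47.6] [0.4713, -0.3078]
top vase [301.6, 113.3, 40.8, 54.3] [0.7749, -0.0952]
top beaker [354.0, 188.8, 24.0, 34.3] [0.5945, -0.2075]
scene beaker [187.6, 168.6, 25.9, 43.2] [0.6403, -0.1733]
scene beaker [183.1, 123.1, 35.7, 54.0] [0.442, -0.3266]
scene vase [176.5, 229.5, 47.4, 77.6] [0.843, -0.061]
scene vase [182.6, 121.7, 36.3, 55.2] [0.4353, -0.3331]
24.95
```

Call:
{"op": "drive_tool", "data": {"steps": [0,0.34,-0.28,-0.24,0,0,0.23,0.41,-0.16,0,0,-0.17,0.14,0.12,0,0,-0.17,0.14,0.12,0,0,-0.24,0.07,0.17,0,0,-0.24,0.07,0.17,0,0,-0.24,0.07,0.17,0,0,-0.24,0.07,0.17,0]}}

```text
t: 25.75
tcp_pos: [0.4607, -0.2527, 0.0755]
orientation: [0.141, 0.842, 0.445, -0.27]
contact_force: [2.2, 4.3, 0.9]
opening: 0.0425
grip_force: 2.0
```

```bash
python3 w.py; python3 - <<'E'
from h import *
# silhouette fit of vase in top: terracotta mask, compare with model discs
b=grab_frame("top")
hsv=cv2.cvtColor(b,cv2.COLOR_BGR2HSV);m=((hsv[...,0]<12)&(hsv[...,1]>110)).astype(np.uint8)
cv2.imwrite("pics/raw_top.png",b)
prof=[(.028,.038),(.06,.044),(.1,.051),(.12,.046),(.147,.0225),(.166,.0225),(.181,.031)]
def model(c):
    M=np.zeros_like(m)
    for z,r in prof:
        P=np.array([pix("top",[c[0]+r*np.cos(t),c[1]+r*np.sin(t),.062+z]) for t in np.linspace(0,6.28,48)])
        cv2.fillPoly(M,[np.round(P*16).astype(np.int32)],1,shift=4)
    return M
def cost(c):
    M=model(c); K=cv2.dilate(M,np.ones((7,7)))
    return (M!=m)[K>0].sum()
best=min(((cost((x,y)),x,y) for x in np.arange(.44,.49,.0015) for y in np.arange(-.35,-.28,.0015)))
print(best)
E
```

```text
top vase [302.5, 113.3, 41.8, 52.3] [0.7748, -0.0973]
top vase [406.3, 245.7, 58.4, 48.3] [0.4678, -0.314]
top beaker [358.2, 188.8, 17.8, 31.8] [0.5944, -0.2169]
scene beaker [187.7, 169.1, 29.8, 45.2] [0.6421, -0.1717]
scene vase [178.1, 229.6, 47.8, 78.1] [0.8417, -0.0578]
scene vase [178.8, 124.3, 30.9, 61.4] [0.4544, -0.3333]
top vase [301.5, 114.5, 38.8, 53.9] [0.7719, -0.0949]
top vase [408.5, 247.2, 65.7, 44.6] [0.4646, -0.3185]
top beaker [355.4, 187.4, 20.1, 30.3] [0.5977, -0.2108]
scene beaker [187.9, 168.7, 26.2, 40.3] [0.6403, -0.1723]
scene vase [180.3, 123.0, 34.6, 57.4] [0.4455, -0.3343]
scene vase [177.9, 229.4, 42.8, 78.5] [0.8414, -0.0586]
scene vase [254.6, 194.3, 150.6, 92.2] [0.6569, 0.026]
26.35Traceback (most recent call last):
  File "<stdin>", line 16, in <module>
  File "<stdin>", line 16, in <genexpr>
  File "<stdin>", line 14, in cost
  File "<stdin>", line 10, in model
  File "h.py", line 8, in pix
    c=calibration(cam);p=np.array(c["R"])@np.array(X)+np.array(c["t"])
ValueError: time passes only in moves, steps and waits
```

```bash
cat > fit.py <<'E'
from h import *
from scipy.optimize import minimize
import sys
C={k:calibration(k) for k in ("top","scene")}
def px(cam,X):
    c=C[cam];p=np.asarray(X)@np.array(c["R"]).T+np.array(c["t"])
    return np.c_[c["fx"]*p[:,0]/p[:,2]+c["cx"],c["fy"]*p[:,1]/p[:,2]+c["cy"]]
t=np.linspace(0,6.28,48)
prof=[(.0,.038),(.028,.038),(.06,.044),(.1,.051),(.12,.046),(.147,.0225),(.166,.0225),(.181,.031)]
def model(cam,c,sh):
    M=np.zeros(sh,np.uint8); prev=None
    for z,r in prof:
        P=px(cam,np.c_[c[0]+r*np.cos(t),c[1]+r*np.sin(t),0*t+.062+z]).astype(np.float32)
        Q=P if prev is None else cv2.convexHull(np.vstack([P,prev]))[:,0]
        cv2.fillPoly(M,[np.round(Q*16).astype(np.int32)],1,shift=4); prev=P
    return M
def fit(im,cam,x0):
    hsv=cv2.cvtColor(im,cv2.COLOR_BGR2HSV);m=((hsv[...,0]<13)&(hsv[...,1]>110)).astype(np.uint8)
    def cost(c):
        M=model(cam,c,m.shape); return (M!=m)[cv2.dilate(M,np.ones((5,5)))>0].sum()
    R=sorted((cost((x0[0]+x,x0[1]+y)),x0[0]+x,x0[1]+y) for x in np.arange(-.02,.021,.002) for y in np.arange(-.02,.021,.002))[:8]
    print(cam,R[0][0],R[-1][0],np.mean(R,0)[1:].round(4))
if __name__=="__main__":
    x0=[float(sys.argv[1]),float(sys.argv[2])]
    fit(grab_frame("top"),"top",x0); fit(grab_frame("scene"),"scene",x0)
E
python3 fit.py .462 -.315
```

```text
top 165 207 [ 0.4658 -0.3068]
scene 454 465 [ 0.449  -0.3292]
```

Call:
{"op": "drive_tool", "data": {"steps": [0,-0.23,0.1,0.16,0,0,-0.23,0.1,0.16,0,0,-0.23,0.1,0.16,0,0,-0.23,0.1,0.16,0,0,-0.23,0.1,0.16,0]}}

```text
t: 27.0
tcp_pos: [0.4566, -0.2673, 0.0756]
orientation: [0.141, 0.842, 0.445, -0.27]
contact_force: [1.5, 2.6, -1.3]
opening: 0.0432
grip_force: 1.7
```

```bash
python3 fit.py .460 -.322
```

```text
top 144 216 [ 0.4605 -0.3208]
scene 486 501 [ 0.4482 -0.3372]
```

Call:
{"op": "drive_tool", "data": {"steps": [0,-0.155,0.06,0.11,0,0,-0.155,0.06,0.11,0,0,-0.155,0.06,0.11,0,0,-0.155,0.06,0.11,0]}}

```text
t: 27.5
tcp_pos: [0.4544, -0.2749, 0.0757]
orientation: [0.141, 0.842, 0.445, -0.27]
contact_force: [1.8, 3.7, -0.6]
opening: 0.0428
grip_force: 1.6
```

Call:
{"op": "drive_tool", "data": {"steps": [0,-0.08,0.03,0.055,0,0,-0.08,0.03,0.055,0]}}

```text
t: 27.7
tcp_pos: [0.4537, -0.2768, 0.0757]
orientation: [0.141, 0.842, 0.445, -0.27]
contact_force: [1.4, 2.8, -1.1]
opening: 0.0428
grip_force: 1.6
```

```bash
python3 fit.py .456 -.331; python3 st.py|head -1
```

```text
top 160 214 [ 0.4575 -0.3298]
scene 491 506 [ 0.4442 -0.3485]
[('t', 27.8), ('qpos', [-0.59, 0.57, 0.879, 1.886, 0.167, 1.104, -0.437]), ('tcp_pos', [0.454, -0.277, 0.076]), ('contact_force', [1.692, 2.491, -1.684])]
```

Call:
{"op": "drive_tool", "data": {"steps": [0,-0.04,0.015,0.028,0,0,-0.04,0.015,0.028,0,0,-0.04,0.015,0.028,0]}}

```text
t: 28.1
tcp_pos: [0.4536, -0.278, 0.0757]
orientation: [0.141, 0.842, 0.445, -0.27]
contact_force: [2.9, 4.3, -1.4]
opening: 0.0428
grip_force: 2.3
```

Call:
{"op": "drive_tool", "data": {"steps": [0,-0.04,0.015,0.028,0,0,-0.04,0.015,0.028,0]}}

```text
t: 28.3
tcp_pos: [0.454, -0.2786, 0.0757]
orientation: [0.141, 0.842, 0.445, -0.269]
contact_force: [3.0, 5.7, -0.5]
opening: 0.0425
grip_force: 3.4
```

Call:
{"op": "drive_tool", "data": {"steps": [0,-0.04,0.025,0.028,0,0,-0.04,0.025,0.028,0]}}

```text
t: 28.5
tcp_pos: [0.4545, -0.2794, 0.0756]
orientation: [0.142, 0.842, 0.446, -0.269]
contact_force: [4.9, 5.9, -0.4]
opening: 0.043
grip_force: 4.2
```

```bash
python3 fit.py .456 -.333; python3 st.py|head -1
```

```text
top 149 214 [ 0.4578 -0.3313]
scene 507 519 [ 0.4442 -0.3503]
[('t', 28.6), ('qpos', [-0.585, 0.57, 0.879, 1.885, 0.167, 1.099, -0.432]), ('tcp_pos', [0.455, -0.279, 0.076]), ('contact_force', [4.884, 5.815, -0.848])]
```

Pressing at 7.6 N against the stops, the vase is about 2 mm from the wheel centre. That push came in at about -130°, so I'll also nudge from straight behind to be sure it seats on both stops.

Call:
{"op": "drive_tool", "data": {"steps": [0,0.3,-0.25,-0.22,0,0,0.7,-0.6,-0.5,0,0,-0.42,-0.75,0.3,0,0,-0.42,-0.75,0.3,0,0,-0.14,0.11,0.1,0,0,-0.14,0.11,0.1,0]}}

```text
t: 29.2
tcp_pos: [0.4341, -0.2697, 0.0759]
orientation: [0.141, 0.842, 0.445, -0.27]
contact_force: [0.6, 0.2, 0.1]
opening: 0.0426
grip_force: 0.0
```

Call:
{"op": "drive_tool", "data": {"steps": [0,-0.05,0.04,0.035,0,0,-0.05,0.04,0.035,0,0,-0.05,0.04,0.035,0]}}

```text
t: 29.5
tcp_pos: [0.4347, -0.2717, 0.0759]
orientation: [0.141, 0.842, 0.445, -0.27]
contact_force: [1.0, -0.2, -0.2]
opening: 0.0428
grip_force: 0.0
```

Call:
{"op": "drive_tool", "data": {"steps": [0,-0.05,0.04,0.035,0,0,-0.05,0.04,0.035,0,0,-0.05,0.04,0.035,0]}}

```text
t: 29.8
tcp_pos: [0.4345, -0.2738, 0.0759]
orientation: [0.141, 0.842, 0.445, -0.27]
contact_force: [-0.2, -0.5, -0.0]
opening: 0.0424
grip_force: 0.0
```

Call:
{"op": "drive_tool", "data": {"steps": [0,-0.035,0.028,0.025,0,0,-0.035,0.028,0.025,0]}}

```text
t: 30.0
tcp_pos: [0.4345, -0.2746, 0.0758]
orientation: [0.141, 0.842, 0.445, -0.27]
contact_force: [0.1, 1.6, 0.6]
opening: 0.0426
grip_force: 1.2
```

Call:
{"op": "drive_tool", "data": {"steps": [0,-0.035,0.028,0.025,0,0,-0.035,0.028,0.025,0,0,-0.035,0.028,0.025,0]}}

```text
t: 30.3
tcp_pos: [0.4347, -0.2755, 0.0756]
orientation: [0.141, 0.842, 0.445, -0.27]
contact_force: [-0.1, 6.6, 1.8]
opening: 0.0426
grip_force: 3.3
```

Call:
{"op": "drive_tool", "data": {"steps": [0,-0.02,0.017,0.015,0,0,0,0,0,0]}}

```text
t: 30.5
tcp_pos: [0.4349, -0.2757, 0.0756]
orientation: [0.141, 0.842, 0.445, -0.269]
contact_force: [0.2, 6.8, 1.3]
opening: 0.0424
grip_force: 3.2
```

```bash
python3 fit.py .456 -.333; python3 st.py|head -1
```

```text
top 163 213 [ 0.4575 -0.3315]
scene 390 399 [ 0.4508 -0.342 ]
[('t', 30.6), ('qpos', [-0.615, 0.537, 0.896, 1.933, 0.186, 1.089, -0.45]), ('tcp_pos', [0.435, -0.276, 0.076]), ('contact_force', [0.412, 6.44, 2.243])]
```

Call:
{"op": "drive_tool", "data": {"steps": [0,0.1,-0.09,-0.07,0,0,0.4,-0.34,-0.29,0,0,1,-0.85,-0.72,0,0,1.3,-1.13,-0.96,0,0,1.3,-1.13,-0.96,0,0,-1.7,0,-2.4,0,0,-2.3,0,-3.2,0,0,-2.3,0,-3.2,0]}}

```text
t: 31.4
tcp_pos: [0.4335, -0.2141, 0.186]
orientation: [0.141, 0.842, 0.445, -0.271]
contact_force: [1.0, 0.1, 0.5]
opening: 0.0428
grip_force: 0.0
```

Call:
{"op": "drive_tool", "data": {"steps": [0,-2.3,0,-3.2,0,0,-2.3,0,-3.2,0,0,2.7,-2.3,-1.9,0,0,2.7,-2.3,-1.9,0,0,2.7,-2.3,-1.9,0,0,0,0,0,0]}}

```text
t: 32.0
tcp_pos: [0.4337, -0.0884, 0.2626]
orientation: [0.142, 0.84, 0.449, -0.269]
contact_force: [0.4, -1.4, -0.6]
opening: 0.0428
grip_force: 0.0
```

```bash
python3 fit.py .456 -.333; python3 - <<'E'
from h import *
from fit import px,t
b=grab_frame("top");a=grab_frame("scene")
big=cv2.resize(b,None,fx=4,fy=4,interpolation=cv2.INTER_CUBIC)
A=cv2.resize(a[60:210,110:235],None,fx=3,fy=3,interpolation=cv2.INTER_CUBIC)
for r,z,c in ((.1,.062,(.4563,-.3326)),(.051,.162,(.4563,-.3326)),(.031,.243,(.4563,-.3326))):
    P=px("top",np.c_[c[0]+r*np.cos(t),c[1]+r*np.sin(t),0*t+z])*4
    cv2.polylines(big,[np.round(P).astype(int)],1,(255,0,0),1)
B=big[650:1250,1340:1760][75:525]
cv2.imwrite("pics/z.png",np.hstack([A,B]))
print([r["bbox"] for r in search_frame("beaker","top")][:1])
E
```

```text
top 193 240 [ 0.4578 -0.3313]
scene 282 293 [ 0.4522 -0.3402]
[[346.8, 192.2, 35.1, 35.7]]
```

View pics/z.png

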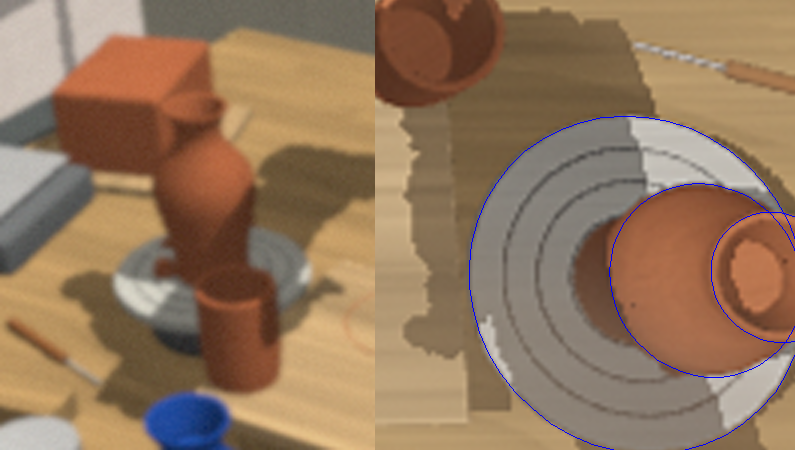

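The last picture shows the vase upright. Its foot edge at column 572 lies along the 40 mm groove, and its shoulder and lip match circles drawn about the wheel's centre. The beaker is in place and the hand is clear.

```bash
python3 -c "
from bench import *
print(finish_job())"
```

```text
the job is handed in; nothing more can be done
None
```

I slid the vase onto the right-hand (empty) banding wheel, pressed it snug against its clay stops and left it standing upright about 2 mm from the centre by the camera; on the way the hand briefly tipped the beaker, which rocked back into place, and the job is handed in with no result returned.

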